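# Take the dial padlock off the mail drop box and present it open

## Task

The steel mail drop box on the desk is locked with a dial padlock through its staple: turn the dial clockwise until its pointer clicks in opposite the index mark on the case, then pull the lock body away from the staple so that the shackle slides right out. Slip the open shackle off the staple, lift the lock clear of the box and finish while holding it by its case, open, level with the dial upward, and still, at least 10 cm above the lid. Leave the pad of notes on the box and the things around it on the desk where they are.

Things in the scene. Friction and masses are not known exactly. Their poses are not given: they have to be found in the camera images.
- mail_box: grey steel mail drop box, 184 (x) x 250 (y) x 85 mm high, fixed to the desk, yaw varies; origin: centre of its underside; x points to its rear, z up. Flat lid at z = 85 mm: the front half is a deck on which the padlock lies, the rear half a hatch with a posting slot; a 3 mm hasp strap lies round the staple and behind it.
- staple_base (a point): foot of the staple on the lid (box x 0, y +17, z 85 mm); axes as the box. The staple is a plate 6 mm thick (along x), 28 mm wide (y), 28 mm tall, with an eye 14 mm wide, 22 mm high. The shackle's short leg passes through the eye along x; the plate's inner post stands between the legs.
- padlock: dial padlock, loose, about 0.4 kg, lying on the box's deck, dial up. Aluminium case 56 x 56 x 28 mm; origin: centre of its underside; x points out along the shackle to the staple (as box x within 2 deg), y left, z up. At the start its front (x +28 mm) is 2 to 3 mm short of the staple; dialling may twist it a few deg. The lid is free 40 mm either side (y) of the case.
- dial (a joint): angle (rad) of the pointer from the index mark, positive counterclockwise from above; clockwise turning lowers it. 15 notches a turn (every 24 deg = 0.419 rad), clicking with about 0.1 N m; starts in or near a notch between 0.8 and 2.1; stops at -0.25 and 2.6. The shackle comes out only at the notch at 0 (within about 0.1 rad).
- dial_grip (a point): on the dial's axis (case x = y = 0), 41.5 mm above the case's underside: middle of the black grip bar, 36 mm long along the dial's x, 12 mm thick, from 34 to 50 mm above the underside. The dial's x points to the pointer end. Under the bar a round skirt, 45 mm across, 6 mm high, lies on the case's top.
- dial_pointer (a point): end of the grip bar that carries the white pointer line, 18 mm from the dial's axis, same height as dial_grip
- index_mark (a point): short white index mark on the case's top, 24.8 mm from the dial's axis toward the shackle (case +x), 28 mm above the underside
- shackle (a joint): how far (m) the steel shackle is out of the case: 0 home, 0.026 fully out. Locked it gives 2 to 3 mm. Unlocked it slides with 2.5 N of friction and stays put; no swivel. U of 8 mm bar, legs at case y +17 (short) and -17 mm, 14 mm above the underside; home, the bow's inside is 18 mm from the case: pulling the case back, the bow meets the staple after 10 mm, then 26 mm draw it out.
- shackle_toe (a point): 4 mm short of the free end of the short leg (case y +17 mm). Home, this point is 4 mm inside the case (case x +24 mm) and the end 8 mm inside; fully out, a gap of 18 mm is left between the leg's end and the case. With the 6 mm staple in the middle of that gap, 9 mm in front of the case, the lock lifts straight up.
- notes_pad: small pad of sticky notes, 50 x 50 x 20 mm, on the left rear of the box's lid; leave alone
- stapler: stapler, 34 x 131 x 46 mm, right of the box; leave alone
- cup: white plastic cup, 72 mm wide, 83 mm high, left of the box; leave alone
- mouse: black computer mouse, 104 x 60 x 37 mm, front left; leave alone

How it is judged:
By the outcome, as a careful person would: the job done as asked, in the order asked, and still so for the second after the job is handed in, while the arm keeps its last pose, push and grip.
It also fails if it takes over 64 s, if anything falls off the work surface, if the arm or the gripper's body presses on something with over 40 N, if the wrist force passes 120 N, or if a joint passes its speed limit or range.

## Robot

A 6-joint arm with a two-finger parallel gripper is mounted at the origin on the work surface; the furniture and walls round the work are solid. World frame = base frame: x ahead of the robot, y to its left, z up, the work surface at z = 0. Lengths are in m, angles in rad, forces in N, time in s.
With the tool pointing down it reaches from about 0.35 to 0.875 m from the base axis. Payload 4.2 kg.
Tool frame: the origin (TCP) lies midway between the tips of the shut fingers; the grasp point (between the pads) lies 19 mm behind it; z points along the fingers, y is the line along which they close (so a half turn about z gives the same grasp; the last joint's range is limited). The gripper opens to 85 mm and grips with 20 to 120 N. Pads are 22 mm wide; open, the fingers measure 114 mm over their backs; the gripper's body (76 mm by 85 mm) begins 54 mm behind the grasp point. The pads swing forward as they close: fully open they stand 13 mm farther back than shut.
Start: joints at [-0.881, 0.385, 0.008, 0, -1.194, -0.259], TCP at [0.261, -0.568, 0.231] pointing down, gripper open.
Joint ranges: [-3.14, 3.14], [-1.21, 2.06], [-1.07, 1.41], [-3.16, 2.05], [-2.99, -0.16], [-3.1, 3.1]. Speed limits (rad/s): [2.79, 2.79, 3.14, 3.14, 3.14, 3.14].

## Interface

Orientations are given as a rotation vector (axis times angle).
In Python, from rig import arm gives the robot as it stands. Calls block until the motion is done:
- arm.goto(position, orientation): joint-space move of the TCP to a pose.
- arm.move_straight(position, rotation=None, max_speed=0.15, max_force=None): straight line of the TCP; rotation=None keeps the orientation; max_speed is the mean speed in m/s. With max_force (N) it stops when the force on the tool has changed by that much, and returns True; else False.
- arm.goto_joints(angles): joint-space move.
- arm.move_gripper(opening): finger opening in m; the grip force is fixed at half the most; returns when the fingers have stopped.
- arm.wait(seconds).
- arm.inverse_kinematics(position, orientation): joint angles nearest the present ones, or None.
- arm.capture(name): name is "side" or "top"; returns (picture, depth): 480x640x3 uint8, red, green, blue; 480x640 float32, m along the optical axis (not along the pixel's ray), 0 where there is no reading.
- arm.calibration(name): a dict with "camera_matrix" (3x3 intrinsics, pixels), "rvec" (rotation vector, rad) and "tvec" (3), from world to camera coordinates, as OpenCV has them. Camera axes: x right, y down, z forward; pixel columns grow to the right and rows downward; lengths in m; the calibration is good to about 2 mm. A picture is of the moment at which its call begins. calibration takes no time and is no camera call.
A pose or a line that the arm cannot do raises arm.Unreachable and nothing moves.
- arm.finish_job(): hands the job in; it is judged then, once.
Readings, each from a call of its own:
- arm.get_t(): time.
- arm.get_joint_pos(): joint angles.
- arm.get_qvel(): joint speeds.
- arm.get_joint_torque(): joint torques, N m.
- arm.get_ee_pos(): TCP position.
- arm.get_tcp_rot(): TCP orientation.
- arm.get_contact_force(): force on the tool from outside, world axes, zero at the start.
- arm.get_torque(): the same for the moment, N m.
- arm.get_opening(): finger opening in m.
- arm.get_grip_force(): force on a finger pad.
Only numpy, scipy, OpenCV 4.12 (cv2) and the standard library are available. Lean on these libraries where they do the work, as an engineer would, in place of code of your own. Each camera call takes 0.05 s, during which the arm holds its last target. There are 200 camera calls.

## Working session

There is one attempt and no reset: what is moved stays moved. The work goes in short steps, each a Python script; the robot and the scene stay as the last script left them, time stands still between calls to the robot, and variables do not carry over. Pictures are saved under pics/ and viewed, at most 10 in all, crops included, and the job is handed in when it is done.

```bash
mkdir -p pics; ls; python3 - <<'E'
from rig import arm
import cv2,numpy as np
for n in("top","side"):
    p,d=arm.capture(n); cv2.imwrite(f"pics/{n}0.png",p[:,:,::-1]); np.save(f"{n}0.npy",d)
    c=arm.calibration(n); R=cv2.Rodrigues(c["rvec"])[0]; print(n,c["camera_matrix"],-R.T@c["tvec"],R)
print(arm.get_t(),arm.get_tcp_rot())
E
```

```text
pics
top [[514.37887733   0.         319.23866111]
 [  0.         514.37887733 240.3908424 ]
 [  0.           0.           1.        ]] [0.38995492 0.0481588  1.18276106] [[ 0.00188848 -0.99999207  0.0035052 ]
 [-0.99096389 -0.00234151 -0.1341085 ]
 [ 0.13411565 -0.00322026 -0.99096045]]
side [[546.76895084   0.         318.26008726]
 [  0.         546.76895084 234.28268266]
 [  0.           0.           1.        ]] [0.47127824 1.15699911 1.05174665] [[-0.99908242 -0.04140566  0.01094947]
 [-0.03499044  0.64167856 -0.76617511]
 [ 0.02469795 -0.76585521 -0.64253857]]
0.1 [ 6.71083844e-01 -3.06854245e+00 -2.98849948e-03]
```

View pics/top0.png

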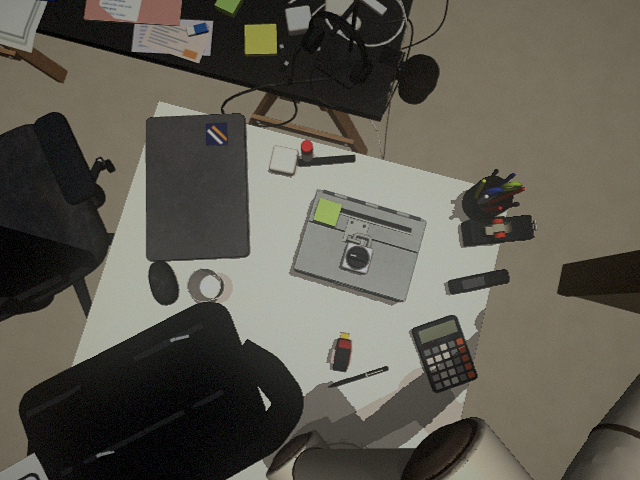

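View pics/side0.png

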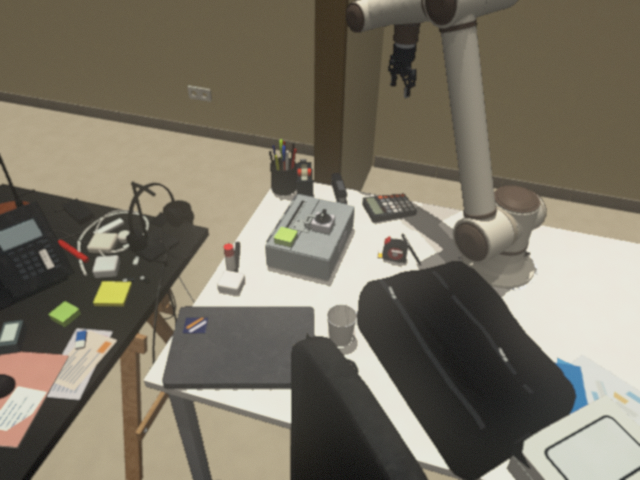

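The top view shows the box centred at about (358,245), the lock at (357,257) and the pad at (327,210). In the side view the lock is at (320,222). Next I'll fit the lid and zoom in.

```bash
cat > h.py <<'E'
from rig import arm
import cv2,numpy as np
from scipy.spatial.transform import Rotation as Ro
def cloud(n,d):
    c=arm.calibration(n);K=c["camera_matrix"];R=cv2.Rodrigues(c["rvec"])[0];t=np.ravel(c["tvec"])
    v,u=np.mgrid[:480,:640]; P=np.stack([(u-K[0,2])/K[0,0]*d,(v-K[1,2])/K[1,1]*d,d],-1)
    return (P-t)@R
def rectify(n,p,org,yaw,z,half=0.06,N=600):
    """top-down view of plane z: up = +x(yaw), left = +y"""
    c=arm.calibration(n); s=2*half/N
    i,j=np.mgrid[:N,:N]; a=half-i*s; b=half-j*s
    X=np.stack([org[0]+a*np.cos(yaw)-b*np.sin(yaw),org[1]+a*np.sin(yaw)+b*np.cos(yaw),np.full(a.shape,z)],-1).reshape(-1,3)
    q=cv2.projectPoints(X,c["rvec"],c["tvec"],c["camera_matrix"],None)[0].reshape(N,N,2).astype(np.float32)
    return cv2.remap(p,q[...,0],q[...,1],cv2.INTER_CUBIC)
E
python3 - <<'E'
from h import *
d=np.load("top0.npy");P=cloud("top",d);p=cv2.imread("pics/top0.png")
v,u=np.mgrid[:480,:640]
m=(abs(P[...,2]-.088)<.02)&(u>280)&(u<435)&(v>180)&(v<310)&(d>0)
n,l,s,c=cv2.connectedComponentsWithStats(m.astype(np.uint8));k=1+np.argmax(s[1:,4]);m=l==k
r=cv2.minAreaRect((P[m][:,:2]*1000).astype(np.float32));print(r,cv2.boxPoints(r),np.median(P[m][:,2]))
k=(P[...,2]>.108)&(u>335)&(u<380)&(v>225)&(v<280)
for lo,hi in((.104,.118),(.118,.128),(.128,.14)):
    k=(P[...,2]>lo)&(P[...,2]<hi)&(u>335)&(u<380)&(v>230)&(v<280);print(lo,k.sum(),P[k].mean(0) if k.any() else 0)
E
```

```text
((531.2611694335938, -44.10432434082031), (250.35369873046875, 185.38450622558594), 73.62474060058594) [[ 407.03815  -138.07101 ]
 [ 584.90265  -190.33594 ]
 [ 655.4842     49.862366]
 [ 477.6197    102.12729 ]] 0.08630221422060862
0.104 487 [ 0.50475456 -0.03409214  0.11270721]
0.118 204 [ 0.49793075 -0.03471005  0.12048839]
0.128 105 [ 0.49857714 -0.03448606  0.13554738]
```

```bash
python3 - <<'E'
from h import *
p=cv2.imread("pics/top0.png");y=np.deg2rad(-16.375)
a=rectify("top",p,(.4986,-.0345),y,.135,.04,500)
b=rectify("top",p,(.51,-.038),y,.113,.06,500)
cv2.imwrite("pics/z0.png",cv2.resize(np.hstack([a,b]),(800,400)))
E
```

```text
(no output)
```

View pics/z0.png

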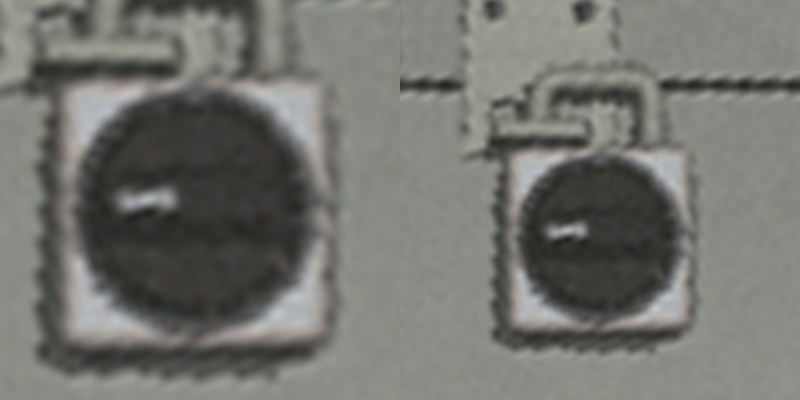

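The pointer is on the left (+y), at about 96° from the index, so it sits in notch 4. The case axes match the box yaw of -16.4°. Next I'll grip the dial bar and turn it.

```bash
cat >> h.py <<'E'
YAW=np.deg2rad(-16.375)
def down(phi):
    y=np.array([np.cos(phi),np.sin(phi),0]);z=np.array([0,0,-1.]);return Ro.from_matrix(np.stack([np.cross(y,z),y,z],1)).as_rotvec()
E
python3 - <<'E'
from h import *
x,y=.4988,-.0346
phi=YAW+np.deg2rad(96-90)
for off in(0,np.pi):
    a=arm.inverse_kinematics([x,y,.2],down(phi+off));print(a)
    if a is None: continue
    b=a[5]; b2=arm.inverse_kinematics([x,y,.2],down(phi+off-np.deg2rad(96)));print(b2)
    best=(off,a)
    if abs(a[5])<2.9 and abs(a[5]+np.deg2rad(110))<3.0: break
off,a=best
print("use",off,a[5])
arm.goto([x,y,.23],down(phi+off)); arm.move_gripper(.045)
arm.move_straight([x,y,.1225],max_speed=.08,max_force=8)
print(arm.get_ee_pos(),arm.get_contact_force())
arm.move_gripper(0.0)
print(arm.get_opening(),arm.get_grip_force(),arm.get_ee_pos(),arm.get_contact_force(),arm.get_torque(),arm.get_joint_pos(),arm.get_t())
E
```

```text
[ 2.56052719e-01  1.99309800e-01 -3.40011410e-01  4.44089210e-16
 -1.03147512e+00  2.70446202e+00]
[ 2.56052719e-01  1.99309800e-01 -3.40011410e-01  4.44089210e-16
 -1.03147512e+00  1.02894594e+00]
[ 0.25605272  0.1993098  -0.34001141  0.         -1.03147512 -0.43713063]
[ 0.25605272  0.1993098  -0.34001141  0.         -1.03147512 -2.11264671]
use 3.141592653589793 -0.4371306288004604
[ 0.49919345 -0.03451691  0.12302475] [ 0.27168892 -0.36087191  0.29772251]
0.010155517155883163 62.05139636993408 [ 0.49818715 -0.03463459  0.12271451] [-3.53508579  0.71360737  3.5563066 ] [0.3236392  0.90047786 0.05778415] [ 2.56195300e-01  2.86839519e-01 -4.45360326e-01 -2.44915162e-04
 -8.39742835e-01 -4.36948902e-01] 4.5667
```

```bash
python3 - <<'E'
from h import *
q=np.array(arm.get_joint_pos());q0=q[5]
for k in range(1,17):
    q[5]=q0-np.deg2rad(6*k);arm.goto_joints(q);print(6*k,np.round(arm.get_torque(),3)[2],np.round(arm.get_contact_force(),1))
print(arm.get_t())
p,d=arm.capture("top");cv2.imwrite("pics/t1.png",p[:,:,::-1])
r=rectify("top",p[:,:,::-1],(.51,-.038),YAW,.113,.06,500)
p,d=arm.capture("side");s=cv2.resize(p[190:265,270:370,::-1],(667,500),interpolation=cv2.INTER_CUBIC)
cv2.imwrite("pics/z1.png",cv2.resize(np.hstack([r,s]),(800,343)))
E
```

```text
6 0.239 [-3.6  4.4  2.6]
12 -0.111 [-2.7 -1.5  2.4]
18 -0.169 [-4.9 -2.7  4.4]
24 0.09 [-3.6  2.9  4.6]
30 0.255 [-5.7  5.6  5.7]
36 -0.099 [-4.7  0.7  4.4]
42 -0.187 [-5.9 -1.2  5.4]
48 0.069 [-7.   3.9  5.5]
54 0.029 [-5.9  4.2  6.7]
60 -0.098 [-5.9  0.7  5.9]
66 -0.174 [-6.7 -0.1  7.3]
72 -0.008 [-6.9  4.6  7.5]
78 0.112 [-7.6  6.4  7. ]
84 -0.164 [-7.1  0.8  7.4]
90 -0.158 [-6.1  0.1  7.3]
96 0.047 [-6.7  5.4  7.5]
8.5667
```

View pics/z1.png

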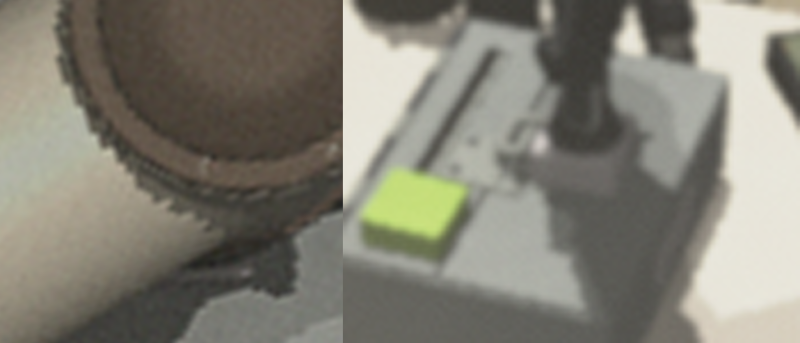

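The arm covers the lock in the top view. The torque trace shows four clicks 24° apart. I'll release, back off and check.

```bash
python3 - <<'E'
from h import *
arm.move_gripper(.045);e=arm.get_ee_pos()
arm.move_straight([e[0],e[1],.22],max_speed=.2)
q=np.array(arm.get_joint_pos());q[0]-=.75;arm.goto_joints(q);arm.move_gripper(.085)
p,d=arm.capture("top");np.save("top2.npy",d);p=p[:,:,::-1];cv2.imwrite("pics/t2.png",p)
a=rectify("top",p,(.4986,-.0345),YAW,.135,.04,500);b=rectify("top",p,(.51,-.038),YAW,.113,.06,500)
cv2.imwrite("pics/z2.png",cv2.resize(np.hstack([a,b]),(800,400)))
P=cloud("top",d);v,u=np.mgrid[:480,:640]
for lo,hi in((.118,.128),(.128,.14)):
    k=(P[...,2]>lo)&(P[...,2]<hi)&(u>335)&(u<380)&(v>230)&(v<280);print(lo,k.sum(),P[k].mean(0) if k.any() else 0)
print(arm.get_t())
E
```

```text
0.118 193 [ 0.49948675 -0.0350485   0.12060433]
0.128 102 [ 0.49949116 -0.03595598  0.13533699]
11.6167
```

View pics/z2.png

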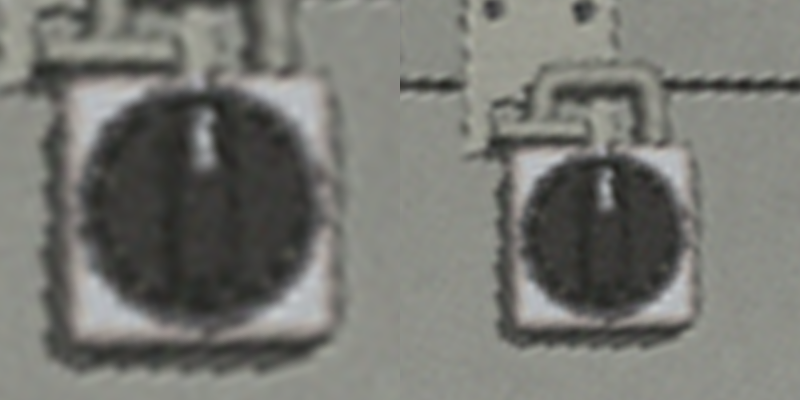

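The pointer at (205,135) is opposite the index and the case is straight, so I'll grip the case and pull.

```bash
python3 - <<'E'
from h import *
x,y=.4992,-.0353
c=[(s,arm.inverse_kinematics([x,y,.2],down(YAW+s*np.pi/2))) for s in(1,-1)]
s=min(c,key=lambda t:abs(t[1][5]))[0];R=down(YAW+s*np.pi/2);print(s)
arm.goto([x,y,.2],R)
print(arm.move_straight([x,y,.090],max_speed=.08,max_force=8),arm.get_ee_pos())
arm.move_gripper(.0);print("grip",arm.get_opening(),arm.get_grip_force())
e=np.array(arm.get_ee_pos());u=np.array([np.cos(YAW),np.sin(YAW),0])
print(e,arm.get_contact_force(),arm.get_t())
h=arm.move_straight(e-u*.042,max_speed=.03,max_force=18)
f=np.array(arm.get_ee_pos());print(h,(f-e)@u,f-e,arm.get_contact_force(),arm.get_t())
p,d=arm.capture("side");s=cv2.resize(p[190:265,270:370,::-1],(667,500),interpolation=cv2.INTER_CUBIC)
p,d=arm.capture("top");r=rectify("top",p[:,:,::-1],(.51,-.038),YAW,.103,.06,500)
cv2.imwrite("pics/z3.png",cv2.resize(np.hstack([r,s]),(800,343)))
E
```

```text
-1
False [ 0.49956562 -0.03523114  0.0904872 ]
grip 0.05468841731325048 64.81382846832275
[ 0.49943817 -0.03511927  0.09082593] [-2.26500262  1.25891231  4.50200514] 16.175
True -0.036840764709059726 [-3.51372716e-02  1.10979423e-02  9.92380729e-05] [ 1.05139643 -0.14427876  0.82263061] 17.35
```

View pics/z3.png

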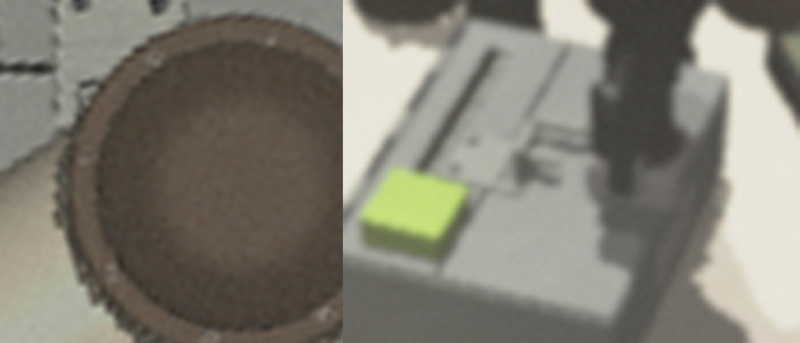

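The lock is 36.8 mm back with the shackle drawn out, seen in the side view between (530,130) and (600,145). Next I'll bring the gap over the staple and lift.

```bash
python3 - <<'E'
from h import *
u=np.array([np.cos(YAW),np.sin(YAW),0])
e=np.array(arm.get_ee_pos());print(arm.get_opening(),arm.get_grip_force())
arm.move_straight(e+[0,0,.0015],max_speed=.02);print(arm.get_contact_force())
e=np.array(arm.get_ee_pos())
h=arm.move_straight(e+u*.032,max_speed=.03,max_force=6)
f=np.array(arm.get_ee_pos());print(h,(f-e)@u,arm.get_contact_force(),arm.get_t())
if not h:
    h=arm.move_straight(f+[0,0,.035],max_speed=.03,max_force=6);print("lift",h,np.array(arm.get_ee_pos())-f,arm.get_contact_force())
    if not h:
        g=np.array(arm.get_ee_pos());arm.move_straight([g[0],g[1],.25],max_speed=.08);arm.wait(.5)
        print(arm.get_ee_pos(),arm.get_contact_force(),arm.get_opening(),arm.get_t())
p,d=arm.capture("side");cv2.imwrite("pics/z4.png",cv2.resize(p[120:270,250:450,::-1],(800,600),interpolation=cv2.INTER_CUBIC))
E
```

```text
0.05521415623642947 65.53762078285217
[ 5.78447975  0.07475769 -5.90830273]
False 0.03173839448426889 [ 0.42050403  0.59824861 -5.13444607] 18.9167
lift False [-1.97541386e-04 -3.21145782e-05  3.47433084e-02] [-0.12201225  1.08969622 -4.30411942]
[ 0.49454558 -0.03292962  0.249982  ] [-3.02457369e-01 -2.07132244e-03 -4.56175856e+00] 0.055008989130700986 22.425
```

View pics/z4.png

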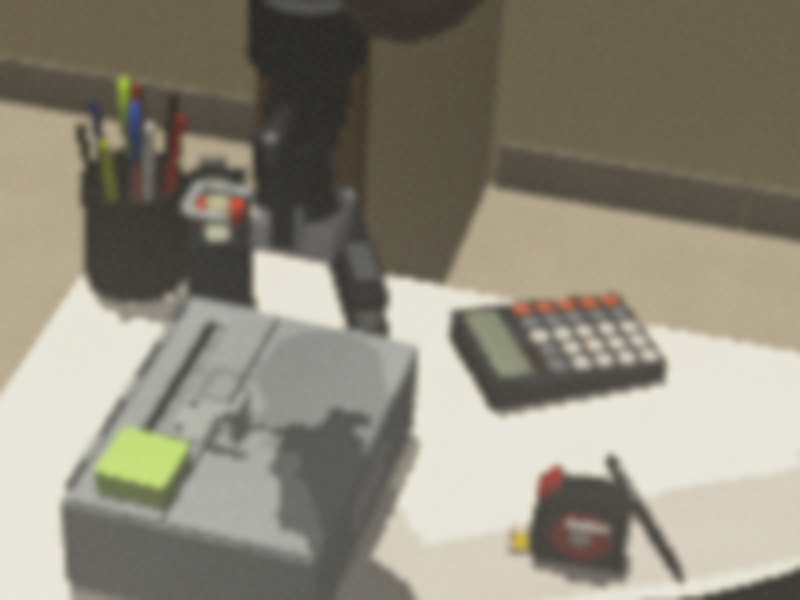

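The lock hangs in the gripper with its shackle out at (210,195), clear of the bare staple at (235,420). The pad at (140,465) hasn't moved. The underside is about 16 cm above the lid.

```bash
python3 -c "
from rig import arm
import numpy as np
print(np.abs(arm.get_qvel()).max(),arm.get_grip_force());print(arm.finish_job())"
```

```text
0.001195876304748005 65.44566750526428
the job is handed in; nothing more can be done
None
```

The job is handed in after about 22 s: the padlock was dialled to the index mark, pulled open, slipped off the staple, and is held still by its case, dial upward, about 16 cm above the lid; the notes pad looked unmoved in the last picture, and I made no separate check on the cup, mouse and stapler.

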